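# Slide the mould plate out to the pointer and hold it

### The job

Swing the clear guard up and gently over onto its open stop and leave it there. Then take the mould plate by the upright lug at its tail and slide it straight out along the bench block towards the gauge, without lifting it off, until its leading edge is level with the tip of the gauge's pointer. So much of it then hangs over the end of the block that it would tip by itself, so finish while still holding it, level and still, with its tail resting on the block; leave everything else on the bench alone.

Things in the scene. Friction and masses are not known exactly. Their poses are not given: they have to be found in the camera images.
- station: Fixed dark steel bench block, 150 mm (its x) by 200 mm (its y) by 50 mm high, on the table; origin at the centre of its underside. Its +y axis is the outward direction: the plate slides along it over the end of the block, which lies 100 mm from the origin. On its +x side two posts, 126 mm tall, at y -100 and +40 mm carry the guard's hinge.
- guard (a joint): Hinge of the clear guard, rad: 0 = closed (level, covering the plate's lug), 1.75 = open stop, a little past upright, where it rests by its own weight; below about 1.55 it falls shut if let go. Turns about the block's +y axis through point guard_hinge. Clear panel 125 mm from hinge to free edge, 160 mm wide, 0.25 kg. Bring the handle onto the open stop slower than about 0.15 m/s.
- guard_hinge (a point): Middle of the guard's hinge axis, fixed to the block: 94 mm along the block's x, -30 mm along its y, 120 mm above the table. Axes as the block's.
- guard_handle (a point): Middle of the straight grip bar of the guard's black bow handle: a round bar 10 mm thick, 100 mm long, along the block's y, 45 mm beyond the panel's free edge and 170 mm from the hinge axis. Closed, it is 122 mm above the table on the block's -x side; the bar can turn between gripped fingers. The point's axes turn with the guard.
- lug (a point): Centre (half-way up) of the lug, an upright aluminium block 30 by 30 mm and 44 mm tall standing on the plate near its tail end; take it here. It is 22 mm above the plate's top, 82 mm above the table at the start, and 215 mm behind the leading edge. Axes are the plate's: y towards the leading edge, z up.
- lead_edge (a point): Middle of the top of the plate's leading (outer) edge. The plate is a loose aluminium mould plate, 80 mm (x) by 240 mm (y) by 10 mm thick, flat on the block, 0.5 to 0.8 kg with its lug, with its centre of mass about 104 mm from the tail end. Axes are the plate's.
- plate: The mould plate itself; origin at the centre of its underside, y along its length towards the leading edge.
- mark (a point): Tip of the gauge's thin steel pointer. The gauge is a fixed round foot 56 mm wide with a 120 mm post beside the plate's path, on the +x side; its pointer, 4 mm thick, points along the block's -x and ends over the path, about 8 mm above the plate's top. The leading edge must come level with it along the block's y; 65 to 95 mm of the tail then stays on the block. Axes as the block's.
- gauge: The pointer gauge (see mark); origin under its foot.
- jar: Bystander: glass jar with a black cap, 54 mm wide, 60 mm high, on the robot's side of the plate's path; origin under its centre.
- brush: Bystander: small brush lying in front of the block; origin under it.
- pan: Bystander: dark steel pan, 120 mm wide, 50 mm high, beyond the work; origin under its centre.
- wrench: Bystander: wrench lying to the right; origin under it.
- parallel: Bystander: steel bar 100 x 30 x 40 mm high, to the right; origin under its centre.
- insert: Bystander: aluminium block 60 x 50 x 35 mm high, beyond and right of the work; origin under its centre.
Not all that is in view belongs to the job. Leave any orange look-alike of the gauge alone.

How it is judged:
On the way, in this order (a step that is already met when the one before it is completed fails the run):
1. the guard is at its open stop (value of joint guard above 1.68 rad), for 0.2 s.
2. the plate's leading edge is level with the pointer, the plate held (y of lead_edge in the frame of mark between -0.006 and 0.006 m and contact force between the fingers and plate above 1 N), for 0.2 s.
At the end, for the whole second after the job is handed in: Guard over 1.68 rad open. Leading edge within 6 mm of the pointer tip along the block; plate within 20 mm and 0.12 rad of the block's middle line, within 0.05 rad of level, under 20 mm/s, resting on the block, held by the fingers (over 1 N), not touching the gauge (under 0.2 N) (all of step 2 and value of joint guard above 1.68 rad and x of plate in the frame of station between -0.02 and 0.02 m and angle between the y axis of plate and the y axis of station, either way round below 0.12 rad and angle between plate's own z axis and vertical below 0.05 rad and contact force between plate and station above 0.3 N and contact force between plate and gauge below 0.2 N and linear speed of plate below 0.02 m/s); the arm keeps its last pose, push and grip.
It fails at once if the guard slams onto its open stop (over 1.0 rad/s in its last 0.07 rad) (value of joint guard above 1.68 rad and velocity of joint guard above 1 rad/s).
It fails at once if the plate is lifted more than 15 mm off the block (z of plate in the frame of station above 0.065 m).
It fails at once if the plate tips by more than 0.15 rad (angle between plate's own z axis and vertical above 0.15 rad).
It fails at once if a bystander is moved more than 30 mm (distance of any of jar, brush, pan, wrench, parallel, insert from where it was at the start of the episode above 0.03 m).
It also fails if it takes over 51 s, if anything falls off the work surface, if the arm or the gripper's body presses on something with over 40 N, if the wrist force passes 120 N, or if a joint passes its speed limit or range.

### The arm

A 6-joint arm with a two-finger parallel gripper is mounted at the origin on the work surface. World frame = base frame: x ahead of the robot, y to its left, z up, the work surface at z = 0. Lengths are in m, angles in rad, forces in N, time in s.
With the tool pointing down it reaches from about 0.275 to 0.875 m from the base axis. Payload 12.5 kg.
Tool frame: the origin (TCP) lies at the very end of the fingers, on their centre line; the grasp point (between the pads) lies 19 mm behind it; z points along the fingers, y is the line along which they close (so a half turn about z gives the same grasp; the last joint's range is limited). The gripper opens to 85 mm and grips with 20 to 120 N. Pads are 22 mm wide; open, the fingers measure 114 mm over their backs; the gripper's body (76 mm by 85 mm) begins 54 mm behind the grasp point. The pads swing forward as they close: fully open they stand 13 mm farther back than shut.
Start: joints at [1.032, 0.351, 1.652, -0, 1.139, -0.085], TCP at [0.241, 0.494, 0.231] pointing down, gripper open.
Joint ranges: [-2.75, 2.75], [-0.79, 2.1], [0.01, 2.65], [-1.57, 4.71], [0.07, 3.14], [-2.87, 2.87]. Speed limits (rad/s): [2.22, 2.22, 2.79, 3.14, 3.14, 3.14].

### API

Orientations are given as a 3x3 rotation matrix whose columns are the frame's x, y, z axes.
In Python, from bench import manip gives the robot as it stands. Calls block until the motion is done:
- manip.move_ptp(position, orientation): joint-space move of the TCP to a pose.
- manip.move_l(position, attitude=None, max_speed=0.15): straight line of the TCP; attitude=None keeps the orientation; max_speed is the mean speed in m/s.
- manip.move_j(angles): joint-space move.
- manip.set_gripper(opening, effort=None): opening from 0.0 (shut) to 1.0 (fully open); effort is the grip in N (None keeps the last); returns when the fingers have stopped.
- manip.dwell(seconds).
- manip.inverse_kinematics(position, orientation): joint angles nearest the present ones, or None.
- manip.grab_frame(name): name is "scene" or "top"; returns (picture, depth): 400x640x3 uint8, red, green, blue; 400x640 float32, m along the optical axis (not along the pixel's ray), 0 where there is no reading.
- manip.get_calibration(name): a dict with "camera_matrix" (3x3 intrinsics, pixels), "R" (3x3) and "t" (3): a world point X has camera coordinates R X + t. Camera axes: x right, y down, z forward; pixel columns grow to the right and rows downward; lengths in m; the calibration is good to about 2 mm. A picture is of the moment at which its call begins. get_calibration takes no time and is no camera call.
A pose or a line that the arm cannot do raises manip.Unreachable and nothing moves.
- manip.sign_off(): hands the job in; it is judged then, once.
Trained networks look in the newest picture that a camera, given by its name, has taken for a name from the list of things; names that differ only in an ending like _2 or _b are one class to them, and where a whole thing is asked for, a point or a joint stands for the part that bears it (a point fixed in the world has none). Each returns a list of dicts, best first, with "confidence" (0 to 1); they miss things now and then, are a little off and sometimes report something else, mostly with a low value. They report only what shows in the picture. A call takes as long as a camera call. They do not tell look-alikes from the thing itself.
- manip.look_for(camera, name): "at" ([x, y, z] in m, in world coordinates, good to about 4 mm: the middle of the surface that is visible of it).
Readings, each from a call of its own:
- manip.current_time(): time.
- manip.current_qpos(): joint angles.
- manip.current_joint_vel(): joint speeds.
- manip.current_joint_torque(): joint torques, N m.
- manip.current_ee_pos(): TCP position.
- manip.current_tcp_rot(): TCP orientation.
- manip.current_force(): force on the tool from outside, world axes, zero at the start.
- manip.current_ft_torque(): the same for the moment, N m.
- manip.current_grip_width(): opening from 0.0 (shut) to 1.0 (fully open).
- manip.current_grip_force(): force on a finger pad.
Only numpy, scipy, OpenCV 4.12 (cv2) and the standard library are available. Lean on these libraries where they do the work, as an engineer would, in place of code of your own. Each camera call takes 0.05 s, during which the arm holds its last target. There are 200 camera calls.

## Working session

There is one attempt and no reset: what is moved stays moved. The work goes in short steps, each a Python script; the robot and the scene stay as the last script left them, time stands still between calls to the robot, and variables do not carry over. Pictures are saved under pics/ and viewed, at most 10 in all, crops included, and the job is handed in when it is done.

```bash
mkdir -p pics; ls
python3 - <<'E'
from bench import manip
import cv2, numpy as np
for c in ("scene","top"):
    p,d=manip.grab_frame(c); cv2.imwrite(f"pics/{c}0.png",p[:,:,::-1]); np.savez(f"pics/{c}0.npz",p=p,d=d)
    k=manip.get_calibration(c); print(c,k)
    for n in ["station","guard","guard_handle","lug","lead_edge","plate","mark","gauge","jar","pan"]:
        print(n,[(np.round(r["at"],3).tolist(),round(r["confidence"],2)) for r in manip.look_for(c,n)])
print(manip.current_time(),manip.current_tcp_rot())
E
```

```text
pics
scene {'camera_matrix': array([[378.32652771,   0.        , 323.39283911],
       [  0.        , 378.32652771, 198.99503896],
       [  0.        ,   0.        ,   1.        ]]), 'R': array([[ 0.5722889 ,  0.82000533, -0.00875604],
       [ 0.59278446, -0.42104032, -0.68653597],
       [-0.5666498 ,  0.38770647, -0.72704312]]), 't': array([-0.30032454, -0.28929886,  1.40982548])}
station [([0.592, -0.077, 0.123], 0.82)]
guard [([0.552, -0.077, 0.128], 0.95), ([0.586, -0.074, 0.125], 0.64)]
guard_handle [([0.592, -0.074, 0.124], 0.36)]
lug [([0.541, 0.055, 0.059], 0.74), ([0.554, -0.083, 0.128], 0.63), ([0.759, 0.157, 0.022], 0.63), ([0.5, -0.449, 0.007], 0.26)]
lead_edge [([0.535, 0.051, 0.059], 0.82)]
plate [([0.541, 0.054, 0.059], 0.79)]
mark [([0.657, 0.212, 0.021], 0.82), ([0.505, 0.379, 0.023], 0.7)]
gauge [([0.659, 0.211, 0.023], 0.84), ([0.511, 0.378, 0.025], 0.78), ([0.651, -0.373, 0.044], 0.31)]
jar [([0.463, 0.181, 0.042], 0.54)]
pan [([0.76, 0.158, 0.022], 0.78)]
top {'camera_matrix': array([[501.77302768,   0.        , 317.96530625],
       [  0.        , 501.7730276
[... 238 characters left out ...]
5466105,  0.59817525,  1.22094202])}
station [([0.535, -0.057, 0.124], 0.57)]
guard [([0.55, -0.072, 0.124], 0.65)]
guard_handle [([0.551, -0.071, 0.123], 0.86), ([0.534, -0.06, 0.126], 0.62)]
lug [([0.53, 0.037, 0.054], 0.67)]
lead_edge [([0.528, 0.036, 0.06], 0.61)]
plate [([0.528, 0.04, 0.059], 0.9)]
mark [([0.503, 0.38, 0.019], 0.77), ([0.646, 0.211, 0.022], 0.63)]
gauge [([0.643, 0.214, 0.024], 0.74), ([0.509, 0.379, 0.024], 0.67), ([0.77, 0.155, 0.003], 0.41)]
jar [([0.451, 0.193, 0.066], 0.95)]
pan [([0.771, 0.155, 0.008], 0.86)]
1.1 [[-8.98777923e-01  4.38404204e-01  1.17619620e-06]
 [ 4.38404203e-01  8.98777922e-01 -3.53065987e-05]
 [-1.65357004e-05 -3.12171420e-05 -9.99999999e-01]]
```

View pics/scene0.png

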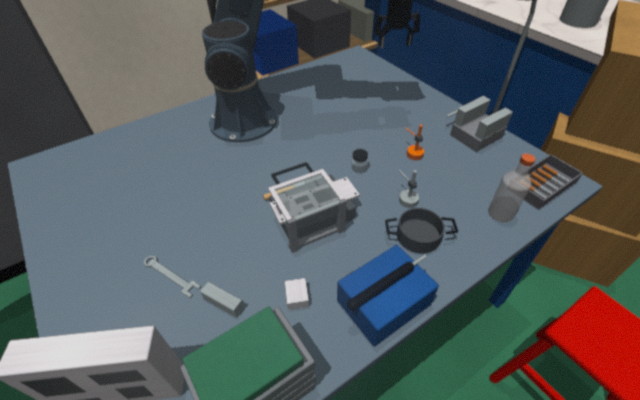

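View pics/top0.png

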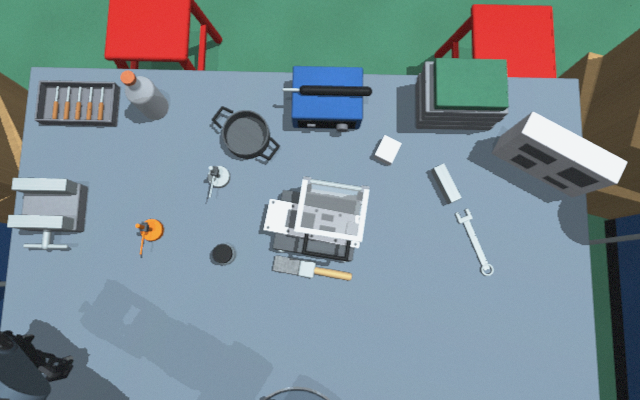

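The real gauge is the grey one at top (217,178) and scene (409,190). The orange one at top (150,230) and scene (416,148) is the look-alike. The plate's leading end is the white piece at top (278,219), and the handle is the black bow at about (327,248). I'll check these in one close crop.

```bash
cat > h.py <<'E'
import numpy as np, cv2
from bench import manip
def cloud(c,d):
    k=manip.get_calibration(c);K=k["camera_matrix"]
    v,u=np.mgrid[:400,:640]
    P=np.stack([(u-K[0,2])/K[0,0]*d,(v-K[1,2])/K[1,1]*d,d],-1)
    W=(P-k["t"])@k["R"]; W[d<=0]=np.nan
    return W
def pix(c,X):
    k=manip.get_calibration(c);q=k["camera_matrix"]@(k["R"]@np.asarray(X)+k["t"]);return q[:2]/q[2]
E
python3 - <<'E'
from h import *
z=np.load("pics/top0.npz");p,d=z["p"],z["d"];W=cloud("top",d)
cv2.imwrite("pics/crop1.png",cv2.resize(p[150:270,195:380,::-1],None,fx=4.3,fy=4.3,interpolation=cv2.INTER_CUBIC)) if 0 else cv2.imwrite("pics/crop1.png",cv2.resize(p[155:275,200:380,::-1],(800,533),interpolation=cv2.INTER_CUBIC))
def rect(m,n):
    q=W[m][:,:2].astype(np.float32); r=cv2.minAreaRect(q); print(n,len(q),np.round(r[0],4),np.round(r[1],4),round(r[2],2),np.median(W[m][:,2]))
v,u=np.mgrid[:400,:640]
roi=(u>240)&(u<380)&(v>165)&(v<265)
Z=W[...,2]
for lo,hi,n in[(.11,.14,"guard"),(.053,.066,"plate z60"),(.043,.053,"block top")]:
    m=roi&(Z>lo)&(Z<hi); m=cv2.morphologyEx(m.astype(np.uint8),cv2.MORPH_OPEN,np.ones((2,2)))>0
    rect(m,n)
g=(u>195)&(u<240)&(v>160)&(v<210)
for lo,hi in[(.008,.04),(.05,.064),(.064,.08),(.08,.11),(.11,.14)]:
    m=g&(Z>lo)&(Z<hi)
    if m.any(): print(lo,hi,m.sum(),np.round(W[m].mean(0),4),np.round(W[m].min(0),4),np.round(W[m].max(0),4))
E
```

```text
guard 4071 [nan nan] [0. 0.] 0.0 nan
plate z60 1251 [ 0.4992 -0.0292] [0.242 0.077] 65.49 nan
block top 868 [nan nan] [0. 0.] 0.0 nan
0.008 0.04 288 [0.6464 0.2137 0.0217] [0.5645 0.175  0.0083] [0.6773 0.2474 0.038 ]
0.064 0.08 66 [0.6321 0.22   0.0745] [0.5865 0.2093 0.0645] [0.6646 0.2294 0.0797]
0.08 0.11 36 [0.6485 0.2163 0.088 ] [0.6425 0.2107 0.0802] [0.6608 0.2261 0.1085]
0.11 0.14 20 [0.65   0.2182 0.1186] [0.6461 0.2137 0.1114] [0.6543 0.2236 0.1242]
```

View pics/crop1.png

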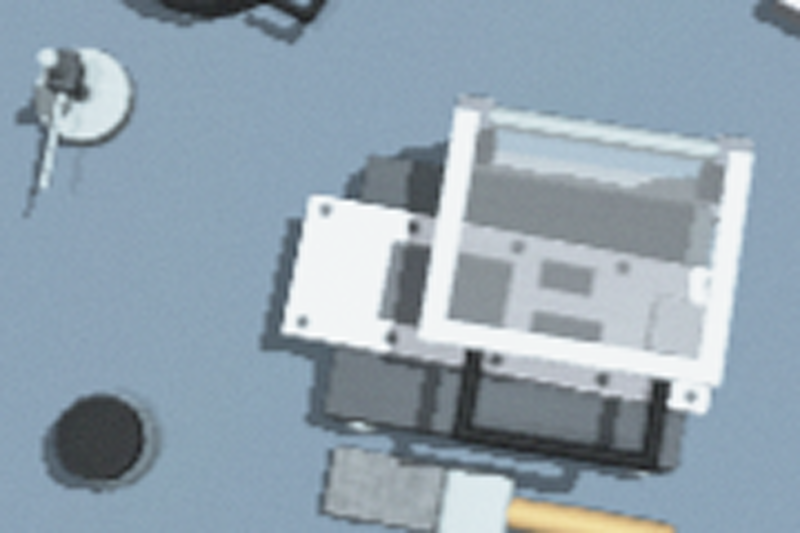

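The crop shows these features:
- The guard frame runs (458,100) to (752,145) to (720,383) to (420,335).
- The handle bar runs (462,432) to (658,465).
- The leading edge runs (312,196) to (283,333).
- The grey gauge pointer starts at the post, about (65,75), and its tip is near (30,210).
- The lug is under the panel at the right, about (690,290) to (680,325).

Next I'll turn those pixels into positions.

```bash
cat >> h.py <<'E'
def onplane(c,uv,z):
    k=manip.get_calibration(c);K=k["camera_matrix"];R=k["R"]
    r=R.T@np.linalg.solve(K,[uv[0],uv[1],1.]);o=-R.T@k["t"]
    return o+r*(z-o[2])/r[2]
E
python3 - <<'E'
from h import *
s=180/800
f=lambda x,y,z:onplane("top",(200+(x+.5)*s-.5,155+(y+.5)*s-.5),z)
names=dict(gA=(458,100,.124),gB=(752,145,.124),gC=(720,383,.124),gD=(420,335,.124),hA=(465,432,.127),hB=(658,465,.127),
 leA=(312,196,.06),leB=(283,333,.06),bA=(310,418,.05),bB=(678,472,.05),tail=(708,410,.06),tip=(30,210,.072),tip2=(42,185,.072),root=(62,92,.072))
P={n:f(*v) for n,v in names.items()}
for n,v in P.items(): print(n,np.round(v,4))
yaw=lambda a,b,o=0: round(np.degrees(np.arctan2(*(P[b]-P[a])[1::-1]))+o,2)
print("yaws of block y: ",yaw('gB','gA',-90),yaw('gC','gD',-90),yaw('gD','gA'),yaw('gC','gB'),yaw('bB','bA',-90),yaw('hB','hA',-90),"plate",yaw('leB','leA'),yaw('tail','leB',-90),"ptr",yaw('tip','root'))
z=np.load("pics/top0.npz");W=cloud("top",z["d"]);v,u=np.mgrid[:400,:640]
m=(u>200)&(u<222)&(v>160)&(v<210)&(W[...,2]>.055)&(W[...,2]<.095)
for x in zip(u[m],v[m],np.round(W[m],3)): print(*x,end=";")
z=np.load("pics/scene0.npz");W=cloud("scene",z["d"])
print();m=(u>395)&(u<425)&(v>165)&(v<205)&(W[...,2]>.055)&(W[...,2]<.14)
for x in zip(u[m],v[m],np.round(W[m],3)): print(*x,end=";")
p=z["p"];cv2.imwrite("pics/crop2.png",cv2.resize(p[155:245,260:435,::-1],(800,411),interpolation=cv2.INTER_CUBIC))
E
```

```text
gA [ 0.6312 -0.0046  0.124 ]
gB [ 0.61   -0.1629  0.124 ]
gC [ 0.4822 -0.1465  0.124 ]
gD [0.5043 0.0123 0.124 ]
hA [ 0.4536 -0.0128  0.127 ]
hB [ 0.4385 -0.114   0.127 ]
leA [0.5872 0.0779 0.06  ]
leB [0.5096 0.0913 0.06  ]
bA [0.4633 0.0755 0.05  ]
bB [ 0.4375 -0.1302  0.05  ]
tail [ 0.4717 -0.1458  0.06  ]
tip [0.5741 0.2332 0.072 ]
tip2 [0.5884 0.2273 0.072 ]
root [0.6414 0.219  0.072 ]
yaws of block y:  -7.64 -7.92 -7.6 -7.31 -7.14 -8.49 plate -9.82 -9.09 ptr -11.95
212 166 [0.664 0.223 0.075];213 166 [0.664 0.221 0.077];214 166 [0.664 0.218 0.077];215 166 [0.664 0.216 0.075];216 166 [0.665 0.214 0.075];213 167 [0.662 0.221 0.076];214 167 [0.661 0.218 0.079];215 167 [0.661 0.215 0.081];216 167 [0.662 0.213 0.077];217 167 [0.663 0.211 0.073];214 168 [0.658 0.217 0.082];215 168 [0.658 0.215 0.079];216 168 [0.658 0.212 0.083];217 168 [0.659 0.21  0.078];214 169 [0.653 0.215 0.091];215 169 [0.654 0.213 0.088];216 169 [0.655 0.211 0.085];217 169 [0.656 0.21  0.08 ];215 170 [0.652 0.214 0.084];216 170 [0.652 0.211 0.084];217 170 [0.654 0.21  0.078];218 170 [0.656 0.209 0.069];210 171 
[... 4977 characters left out ...]
409 185 [0.651 0.208 0.071];410 185 [0.654 0.208 0.073];411 185 [0.657 0.209 0.075];412 185 [0.658 0.213 0.073];413 185 [0.66  0.214 0.075];414 185 [0.665 0.212 0.08 ];415 185 [0.663 0.219 0.074];416 185 [0.664 0.222 0.073];409 186 [0.651 0.209 0.066];410 186 [0.654 0.21  0.068];411 186 [0.657 0.21  0.07 ];412 186 [0.661 0.21  0.074];413 186 [0.663 0.211 0.074];414 186 [0.663 0.216 0.072];415 186 [0.664 0.219 0.071];416 186 [0.665 0.221 0.071];410 187 [0.654 0.211 0.064];411 187 [0.658 0.21  0.068];412 187 [0.66  0.212 0.068];413 187 [0.664 0.211 0.071];414 187 [0.664 0.215 0.069];415 187 [0.664 0.22  0.066];410 188 [0.653 0.212 0.058];411 188 [0.654 0.215 0.057];412 188 [0.655 0.219 0.055];
```

View pics/crop2.png

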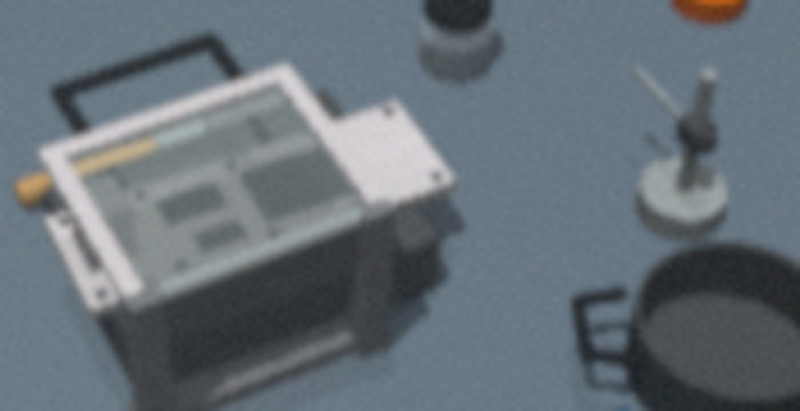

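The choice is confirmed: the grey gauge has its pointer tip at about (0.586, 0.228), and the block's yaw is about -7.8°. Next I'll grip the handle.

```bash
cat >> h.py <<'E'
psi=np.radians(-7.8)
bx=np.array([np.cos(psi),np.sin(psi),0]);by=np.array([-np.sin(psi),np.cos(psi),0])
S=np.array([.5281,-.0416,0]);H=S+.094*bx-.03*by+[0,0,.120]
def rotx(a):  # tool down, closing along direction at world yaw a
    y=np.array([np.cos(a),np.sin(a),0]);z=np.array([0,0,-1.]);return np.stack([np.cross(y,z),y,z],1)
def best(p,a):
    c=[(np.abs(np.array(q)-manip.current_qpos())[[0,5]].sum(),R) for R in(rotx(a),rotx(a+np.pi)) if (q:=manip.inverse_kinematics(p,R)) is not None]
    return min(c,key=lambda t:t[0])[1]
def hnd(th):
    return H-.17*np.cos(th+.0118)*bx+[0,0,.17*np.sin(th+.0118)]
G=np.array([0,0,.019])
E
python3 - <<'E'
from h import *
p=hnd(0)-G;R=best(p,psi);print(p,R[:,1])
manip.set_gripper(.5,40)
manip.move_ptp(p+[0,0,.1],R); print(manip.inverse_kinematics(hnd(1.75)-G,R))
manip.move_l(p,max_speed=.12)
print(manip.current_force(),manip.current_ee_pos())
a,d=manip.grab_frame("scene");cv2.imwrite("pics/c3.png",cv2.resize(a[130:250,240:400,::-1],(800,600),interpolation=cv2.INTER_CUBIC))
manip.set_gripper(0.,40);print(manip.current_grip_width(),manip.current_grip_force(),manip.current_force(),manip.current_time())
E
```

```text
[ 0.44874342 -0.06100966  0.10300595] [ 0.99074784 -0.13571557  0.        ]
[-2.06476848e-01  5.15299889e-01  1.31072941e+00 -4.44089210e-16
  1.31556336e+00 -7.03411668e-02]
[ 0.40404559  0.65784213 -0.14174483] [ 0.44914045 -0.06104161  0.10353943]
0.103793088191016 39.135063886642456 [-11.29802822   0.84202905  13.24458004] 5.15
```

View pics/c3.png

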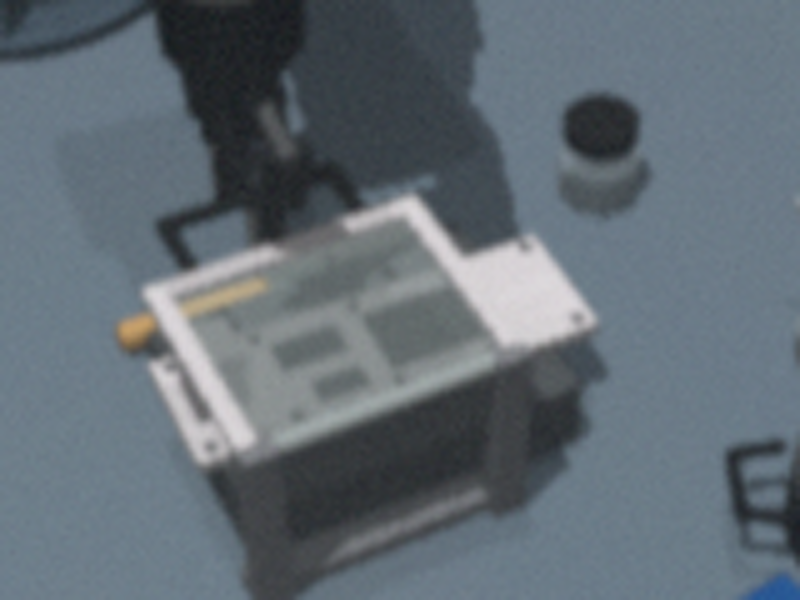

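The pads are on the bar, at about (255,190) in this crop, and the grip width of 0.10 matches a 10 mm bar. The forces suggest I'm off by 2 mm in x. I'll swing the guard while logging force.

```bash
sed -i 's/^def hnd(th):/H=H-.0015*bx\ndef hnd(th):/' h.py
python3 - <<'E'
from h import *
for th in np.arange(.1,1.61,.15):
    manip.move_l(hnd(th)-G,max_speed=.13)
    f=manip.current_force(); print(round(th,2),"radial",round(-f@bx*np.cos(th)+f[2]*np.sin(th),1),"tang",round(f@bx*np.sin(th)+f[2]*np.cos(th),1),round(f@by,1),"w",round(manip.current_grip_width(),3))
    if np.linalg.norm(f)>60: print("STOP",f);break
print(manip.current_time())
E
```

```text
0.1 radial 2.9 tang -2.3 0.1 w 0.095
0.25 radial 5.5 tang -0.9 -0.2 w 0.097
0.4 radial 8.7 tang -1.8 -0.5 w 0.1
0.55 radial 15.8 tang -2.0 -0.9 w 0.101
0.7 radial 27.9 tang -2.6 -0.9 w 0.098
0.85 radial 33.0 tang -1.2 0.7 w 0.099
1.0 radial 25.7 tang -1.0 0.3 w 0.1
1.15 radial 19.3 tang -0.9 1.3 w 0.098
1.3 radial 15.6 tang -0.5 1.0 w 0.101
1.45 radial 7.5 tang -0.3 -0.8 w 0.097
1.6 radial 7.0 tang -0.6 2.2 w 0.096
8.9333
```

Run:
```python
from h import *
for th in np.arange(1.64,1.85,.02):
    manip.move_l(hnd(th)-G,max_speed=.05)
    f=manip.current_force(); t=f@bx*np.sin(th)+f[2]*np.cos(th); print(round(th,2),"tang",round(t,1),"rad",round(-f@bx*np.cos(th)+f[2]*np.sin(th),1))
    if t<-8: break
manip.dwell(.3);print(manip.current_time(),manip.current_ee_pos(),hnd(th)-G)
a,d=manip.grab_frame("scene");cv2.imwrite("pics/c4.png",cv2.resize(a[80:250,240:440,::-1],(700,595),interpolation=cv2.INTER_CUBIC))
```

```text
1.64 tang -0.4 rad 6.0
1.66 tang 0.2 rad 4.5
1.68 tang -0.4 rad 5.7
1.7 tang 0.2 rad 4.7
1.72 tang 0.1 rad 5.2
1.74 tang -1.0 rad 4.5
1.76 tang -21.6 rad 10.7
11.0167 [ 0.64739821 -0.08818982  0.26805702] [ 0.64929967 -0.08848245  0.26757734]
```

View pics/c4.png

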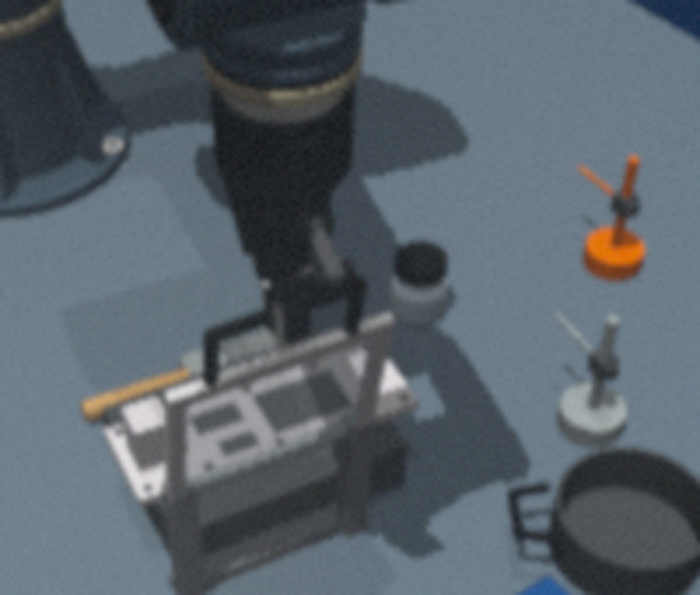

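The guard is upright against its stop, with the stop reaction felt at 1.75 rad. I'll release it, back off and look at the plate and lug.

Run:
```python
from h import *
manip.move_l(hnd(1.752)-G,max_speed=.05)
manip.set_gripper(.45,40)
p=manip.current_ee_pos();print(p,manip.current_force())
manip.move_l(p+[0,0,.06],max_speed=.15)
R=best([.42,-.34,.25],psi)
manip.move_ptp([.42,-.34,.25],R)
for c in("top","scene"):
    a,d=manip.grab_frame(c);np.savez(f"pics/{c}5.npz",p=a,d=d)
    for n in["lug","lead_edge","plate","mark","guard_handle"]:
        print(c,n,[(np.round(r["at"],3).tolist(),round(r["confidence"],2)) for r in manip.look_for(c,n)])
    if c=="top": cv2.imwrite("pics/c5.png",cv2.resize(a[155:275,200:380,::-1],(800,533),interpolation=cv2.INTER_CUBIC))
print(manip.current_time())
```

```text
[ 0.64802402 -0.08832774  0.26746234] [0.20662566 0.12519179 0.54313119]
top lug [([0.529, -0.032, 0.06], 0.86), ([0.42, -0.008, 0.018], 0.56)]
top lead_edge [([0.528, -0.035, 0.06], 0.68)]
top plate [([0.528, -0.028, 0.057], 0.57)]
top mark [([0.646, 0.212, 0.024], 0.89), ([0.504, 0.379, 0.022], 0.85)]
top guard_handle [([0.634, -0.082, 0.199], 0.74)]
scene lug [([0.527, -0.133, 0.062], 0.86)]
scene lead_edge [([0.624, -0.079, 0.129], 0.47)]
scene plate [([0.531, -0.132, 0.062], 0.63), ([0.654, -0.375, 0.04], 0.39)]
scene mark [([0.656, 0.21, 0.021], 0.59), ([0.507, 0.378, 0.025], 0.58)]
scene guard_handle [([0.633, -0.091, 0.199], 0.62)]
14.175
```

View pics/c5.png

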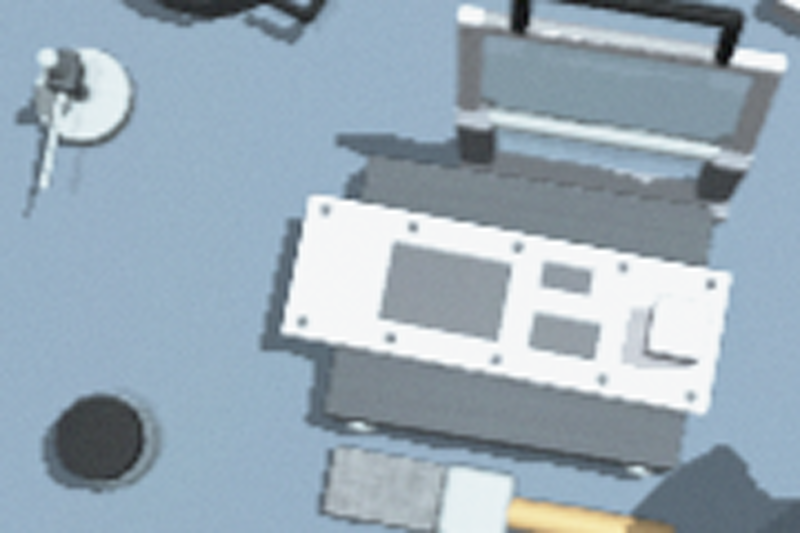

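The guard stays open, with its handle at (630,20). The plate's corners are at (310,197), (730,272), (708,412) and (282,333), and the lug top is at about (677,327). I'll work out the plate and lug pose from depth.

Run:
```python
from h import *
z=np.load("pics/top5.npz");W=cloud("top",z["d"]);Z=W[...,2];v,u=np.mgrid[:400,:640]
roi=(u>255)&(u<370)&(v>190)&(v<255)
br=z["p"].min(-1)>170
for n,m in dict(plate=roi&(Z>.052)&(Z<.068)&br,lug=roi&(Z>.095)&(Z<.115)).items():
    q=W[m][:,:2].astype(np.float32);print(n,len(q),cv2.minAreaRect(q),np.median(W[m],0))
s=180/800
f=lambda x,y,z:onplane("top",(200+(x+.5)*s-.5,155+(y+.5)*s-.5),z)
c=[f(*p,.06) for p in((310,197),(282,333),(708,412),(730,272))]
print(np.round(c,4),np.mean(c,0))
a=(c[0]+c[1])/2;b=(c[2]+c[3])/2;print("lead",a,"tail",b,np.linalg.norm(a-b),"yaw",np.degrees(np.arctan2(*(a-b)[1::-1]))-90)
print("lug pred",b+(a-b)/np.linalg.norm(a-b)*.025)
B=[f(370,160,.05),f(722,208,.05),f(678,468,.05),f(322,420,.05)];B=np.array(B);print("block corners",np.round(B,4),B.mean(0))
```

```text
plate 2264 ((0.5297685265541077, -0.031667813658714294), (0.239529550075531, 0.08158129453659058), 80.0678482055664) [ 0.53091556 -0.03636629  0.06043961]
lug 175 ((0.5504141449928284, -0.13291479647159576), (0.02997240610420704, 0.10725904256105423), 78.21131896972656) [ 0.51362626 -0.12537844  0.10466866]
[[ 0.5866  0.079   0.06  ]
 [ 0.5096  0.0919  0.06  ]
 [ 0.4706 -0.1458  0.06  ]
 [ 0.549  -0.1576  0.06  ]] [ 0.52894112 -0.03314504  0.06      ]
lead [0.54808674 0.08545037 0.06      ] tail [ 0.50979549 -0.15174045  0.06      ] 0.24026173899073397 yaw -9.17050848018826
lug pred [ 0.51377982 -0.12705998  0.06      ]
block corners [[ 0.6101  0.0466  0.05  ]
 [ 0.5867 -0.1539  0.05  ]
 [ 0.4398 -0.1302  0.05  ]
 [ 0.4623  0.0688  0.05  ]] [ 0.52471937 -0.04216922  0.05      ]
```

Run:
```python
from h import *
L=np.array([.5137,-.1262,.069]);a=np.radians(-9.4)
R=best(L,a)
manip.set_gripper(.85,40)
manip.move_ptp(L+[0,0,.11],R)
manip.move_l(L,max_speed=.12);print(manip.current_force())
manip.set_gripper(0.,80)
print(manip.current_grip_width(),manip.current_grip_force(),manip.current_force(),manip.current_ee_pos(),manip.current_time())
```

```text
[ 0.10705158 -0.11077213 -0.12505984]
0.34132667063242667 79.97117400169373 [-0.47668104  0.5482111   6.19890076] [ 0.51401492 -0.12629068  0.0695655 ] 17.1
```

Run:
```python
from h import *
p=manip.current_ee_pos();p[2]=.0692
for s in(.06,.125):
    manip.move_l(p+s*by,max_speed=.06);print(s,np.round(manip.current_force(),1),manip.current_ee_pos(),manip.current_grip_width())
manip.dwell(.2)
for c in("top","scene"):
    a,d=manip.grab_frame(c);np.savez(f"pics/{c}6.npz",p=a,d=d)
a=np.load("pics/top6.npz")["p"];b=np.load("pics/scene6.npz")["p"]
A=cv2.resize(a[160:245,195:300],(630,510),interpolation=cv2.INTER_CUBIC)
cv2.imwrite("pics/c6.png",A[:,:,::-1])
print(manip.current_time(), pix("top",[.586,.2275,.073]))
```

```text
0.06 [-0.2 -0.9  5.4] [ 0.52258241 -0.06634632  0.06956025] 0.33911861335429067
0.125 [-0.9 -2.2  5.6] [ 0.53131527 -0.00205926  0.06955952] 0.34413587748002983
19.7833 [208.85093061 197.11144588]
```

View pics/c6.png

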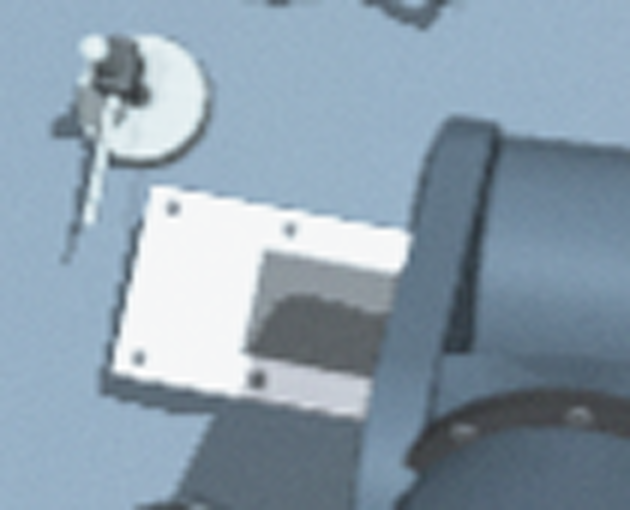

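The pointer tip is at about (88,222) in the crop, with its shadow beyond it. The plate's leading edge runs (150,187) to (112,375). I'll measure the gap between the two at subpixel level.

```bash
cat >> h.py <<'E'
def gap(c,img,depth,lug):
    """by-distance from plate lead edge to pointer; profile sampling in metric planes. lug: expected lead edge middle (world)"""
    g=cv2.GaussianBlur(img.min(-1).astype(np.float32),(0,0),.7)
    def prof(o,dirv,r):
        P=[pix(c,o+t*dirv) for t in r];P=np.array(P,np.float32)
        return cv2.remap(g,P[None,:,0],P[None,:,1],cv2.INTER_LINEAR)[0]
    r=np.arange(-.025,.025,.0005);e=[]
    for x in np.arange(-.03,.031,.005):
        q=prof(lug+x*bx,by,r);k=np.argmin(np.gradient(q)); e.append(lug+x*bx+r[k]*by)
    e=np.array(e)
    W=cloud(c,depth);m=np.all(np.abs(W-[.605,.2255,.0735])<[.02,.012,.008],-1)
    w=W[m]; k=np.polyfit((w-S)@bx,(w-S)@by,1); 
    # pointer by image: bright ridge in plane z=.0735
    pr=[]
    for x in np.arange(.592,.63,.004):
        o=np.array([x,.2275+(.587-x)*.137,.0735]);rr=np.arange(-.009,.009,.0003);q=prof(o,by,rr);q=q-np.median(q);q[q<.5*q.max()]=0
        pr.append((o+by*(q@rr/q.sum())-S)@by)
    ed=(e-S)@by;xe=(e-S)@bx
    print(c,"edge by",np.round(ed*1e3,1),"med",np.median(ed),"ptr depth",len(w),np.mean((w-S)@by),k,"ptr img",np.round(np.array(pr)*1e3,1),"tip x",((w-S)@bx).min())
E
python3 - <<'E'
from h import *
lead=np.array([.5481,.0855,.06])+.1255*by
for c in("top","scene"):
    z=np.load(f"pics/{c}6.npz");gap(c,z["p"],z["d"],lead)
E
```

```text
top edge by [255.6 254.6 256.1 254.6 255.1 255.1 254.6 254.6 253.6 255.1 253.6 253.6
 254.6] med 0.2546383619726066 ptr depth 25 0.27449185663448256 [0.01432879 0.27389883] ptr img [273.3 272.7 272.7 273.1 272.7 273.1 273.1 268.8 268.8 266.5] tip x 0.020883743983228707Traceback (most recent call last):
  File "<stdin>", line 4, in <module>
  File "h.py", line 35, in gap
    q=prof(lug+x*bx,by,r);k=np.argmin(np.gradient(q)); e.append(lug+x*bx+r[k]*by)
  File "h.py", line 31, in prof
    P=[pix(c,o+t*dirv) for t in r];P=np.array(P,np.float32)
       ~~~^^^^^^^^^^^^
  File "h.py", line 10, in pix
    k=manip.get_calibration(c);q=k["camera_matrix"]@(k["R"]@np.asarray(X)+k["t"]);return q[:2]/q[2]
ValueError: time passes only in moves, steps and waits
```

```bash
sed -i 's/^psi=/_c={n:manip.get_calibration(n) for n in("top","scene")}\npsi=/; s/k=manip.get_calibration(c)/k=_c[c]/' h.py
python3 - <<'E'
from h import *
lead=np.array([.5481,.0855,.06])+.1255*by
z=np.load("pics/scene6.npz");gap("scene",z["p"],z["d"],lead)
p=manip.current_ee_pos();p[2]=.0692
manip.move_l(p+.0185*by,max_speed=.04)
manip.dwell(.3);print(manip.current_force(),manip.current_ee_pos(),manip.current_grip_width())
lead=lead+.0185*by
for c in("top","scene"):
    a,d=manip.grab_frame(c);np.savez(f"pics/{c}7.npz",p=a,d=d);gap(c,a,d,lead)
a=np.load("pics/top7.npz")["p"][160:235,195:275];b=np.load("pics/scene7.npz")["p"][155:230,350:430]
cv2.imwrite("pics/c7.png",np.hstack([cv2.resize(x,(400,375),interpolation=cv2.INTER_CUBIC) for x in(a,b)])[:,:,::-1])
print(manip.current_time())
E
```

```text
scene edge by [254.6 255.6 255.1 254.6 254.6 255.1 253.6 254.6 253.6 253.1 253.6 255.1
 254.6] med 0.2546383619726066 ptr depth 16 0.27460274829380593 [0.0097256  0.27419402] ptr img [274.9 274.5 274.2 274.1 274.2 274.2 274.2 274.  274.2 274.1] tip x 0.021788057003452387
[ 0.44644754 -1.13542852  5.25812052] [0.53417674 0.01678469 0.06956643] 0.33871230095601845
top edge by [273.6 274.1 273.1 274.6 273.6 274.1 274.1 273.1 274.1 273.1 273.1 280.1
 280.6] med 0.2741383619726066 ptr depth 25 0.27439145078869837 [0.01230311 0.27388301] ptr img [266.9 267.3 267.6 266.8 272.9 273.1 273.2 268.8 268.8 266.5] tip x 0.0207238577455844
scene edge by [276.1 274.6 273.1 275.6 275.1 273.1 273.6 273.6 272.1 273.1 272.6 273.1
 273.1] med 0.27313836197260666 ptr depth 16 0.27373561666108115 [0.0170479 0.2730283] ptr img [266.1 266.  265.9 265.9 268.1 272.1 273.6 274.  274.4 273.7] tip x 0.023300877830974898
20.8083
```

View pics/c7.png

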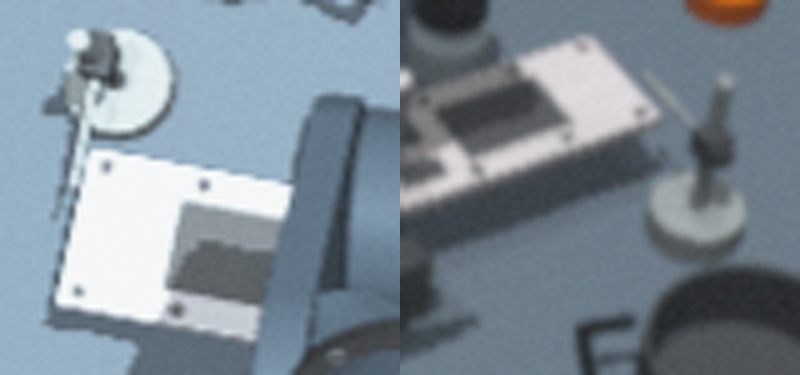

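Both cameras put the leading edge at 273–274 mm and the pointer at about 274 mm along the block. The pictures agree: the edge runs in line with the pointer, at (75,190) on the left and (655,90) on the right. The plate is held and still.

```bash
python3 -c "
from bench import manip
print(manip.current_grip_force(),abs(manip.current_joint_vel()).max());print(manip.sign_off())"
```

```text
79.98565435409546 0.0031787354081634933
the job is handed in; nothing more can be done
None
```

The job is handed in, though `sign_off()` returned no verdict: the guard rests on its open stop, and the plate is still held at 80 N with its leading edge about 1 mm or less from the pointer tip along the block (both cameras).

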